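# Set a re-glued phone in its clamping mould

## Robot

A 6-joint arm with a two-finger parallel gripper is mounted at the origin on the work surface. World frame = base frame: x ahead of the robot, y to its left, z up, the work surface at z = 0. Lengths are in mm, angles in rad, forces in N, time in s.
With the tool pointing down it reaches from about 350 to 875 mm from the base axis. Payload 4.2 kg.
Tool frame: the origin (TCP) lies on the mounting face of the last link; the fingertips stand 173 mm ahead of it and the grasp point (between the pads) lies 155 mm ahead of it; z points along the fingers, y is the line along which they close (so a half turn about z gives the same grasp; the last joint's range is limited). The gripper opens to 85 mm and grips with 20 to 120 N. Pads are 22 mm wide; open, the fingers measure 114 mm over their backs; the gripper's body (76 mm by 85 mm) begins 54 mm behind the grasp point. The pads swing forward as they close: fully open they stand 13 mm farther back than shut.
Start: joints at [1.518, 0.385, 0.008, 0, -1.194, -0.259], TCP at [191.7, 594.854, 404.712] pointing down, gripper open.
Joint ranges: [-3.14, 3.14], [-1.21, 2.06], [-1.07, 1.41], [-3.16, 2.05], [-2.99, -0.16], [-3.1, 3.1]. Speed limits (rad/s): [2.79, 2.79, 3.14, 3.14, 3.14, 3.14].

## Interface

Orientations are given as a unit quaternion [x, y, z, w].
In Python, from bench import arm gives the robot as it stands. The module is installed in compiled form; this text tells all that it offers.
- The arm moves only by the tool move_arm, never from a script. Its arguments are lists of equal length, an entry for each row: "fingers": the finger opening in mm, from 0 to 85.4; "travel": the shift along the tool's x, y, z in mm, a list of three; "dr": the turn, a rotation vector about the tool's x, y, z in rad, a list of three. A call has 1 to 10 rows; each row is the pose to reach, as a shift and turn from the pose commanded when the call began, along the tool's axes at that moment; what a row does not reach only later rows make up. A row lasts 1/10 s, in which the tool goes at most 50 mm and 8.59 degrees, less where a joint would pass 70% of its speed; a pose out of reach is approached as far as the arm can. A call with a gripper value outside its range is refused whole. The fingers move at their own pace and stop on an object; the grip force is fixed at half the most. Time passes only in rows, so rows that repeat a pose let the fingers close. It gives the time, the measured TCP pose, the force, the opening and the grip force at its end, in the units of the state.
- arm.read_state(): the state, without advancing time (a new reading comes with each control period).
- arm.get_image(name): name is "scene" or "top"; returns the picture (420x560x3 uint8, red, green, blue); there is no depth.
- arm.camera_model(name): a dict with "intrinsics" (3x3 intrinsics, pixels), "pose" (4x4, takes a point from camera to world coordinates). Camera axes: x right, y up, looking along -z (the intrinsics and any distortion apply to the point x, -y, -z); pixel columns grow to the right and rows downward; lengths in mm; the calibration is good to about 2 mm. A picture is of the moment at which its call begins. camera_model takes no time and is no camera call.
- arm.job_done(): hands the job in; it is judged then, once.
The state is a dict: "clock": time; "joints": joint angles; "joint_vel": joint speeds; "joint_efforts": joint torques, N m; "position": TCP position; "ee_rot": TCP orientation; "contact_force": force on the tool from outside, world axes, zero at the start; "wrist_torque": the same for the moment, N m; "gripper_width": finger opening in mm; "grasp_force": force on a finger pad.
Only numpy, scipy, OpenCV 4.12 (cv2) and the standard library are available. Lean on these libraries where they do the work, as an engineer would, in place of code of your own. Each camera call takes 0.05 s, during which the arm holds its last target. There are 200 camera calls.

## Task

The phone's new back has just been glued on: lay the phone flat in the mould whose cavity fits its outline, right down on the cavity floor and let go of it, then set the pressure block squarely on top of it in the same cavity, so that it lies flat on the phone. Lower both gently rather than dropping them, and do not shift or knock over the bottle, the screwdriver or the parts tray.

Things in the scene. Friction and masses are not known exactly. Their poses are not given: they have to be found in the camera images.
- phone: sturdy black phone, a flat slab 146 (x) x 64 (y) x 12 (z) mm, about 0.23 kg, lying loose on the bench back up; origin at the centre of its underside, x along its length. End for end it may go either way round
- press_block: pressure block: bright steel slab 146 (x) x 64 (y) x 20 (z) mm with a black bar handle standing on its top, 90 (x) x 22 (y) mm, reaching from 20 to 62 mm above the underside; about 0.6 kg, standing loose on the bench; origin at the centre of its underside. It may go either way round
- mould_large: fixed aluminium mould, outside 178 (x) x 96 (y) x 28 (z) mm, open-topped rectangular cavity 150 (x) x 68 (y) mm, 20 deep; walls 14 mm thick with a 4 mm sloping lead-in at the mouth. The middle 50 mm of both long walls is cut away down to the cavity floor, through to the outside, as finger notches. Origin at the centre of its underside, x along its length
- mould_large_pocket (a point): centre of the floor of the large mould's cavity, 8 mm above the bench; axes as the mould's
- mould_small: fixed aluminium mould of the same make for smaller phones: outside 140 (x) x 86 (y) x 28 (z) mm, cavity 112 (x) x 58 (y) mm, 20 deep; origin at the centre of its underside. It stays empty
- bottle: white closed bottle, 52 mm diameter, 120 mm tall, standing loose; origin at the centre of its underside. Leave alone
- screwdriver: screwdriver 170 mm long lying loose on the bench. Leave alone
- parts_tray: grey open tray 110 x 160 x 28 mm with compartments; origin at the centre of its underside. Leave alone
There are look-alikes about, which are no part of the job. What is shaped like the press_block but pink is not meant. There is more than one size of the phone; the one meant has the size given above.

How it is judged:
By the outcome, as a careful person would: the job done as asked, in the order asked, and still so for the second after the job is handed in, with the robot touching nothing.
It also fails if it takes over 58 s, if anything falls off the work surface, if the arm or the gripper's body presses on something with over 40 N, if the wrist force passes 120 N, or if a joint passes its speed limit or range.

## Working session

There is one attempt and no reset: what is moved stays moved. The work goes in short steps, Python scripts to look and compute and a tool call to move; the robot and the scene stay as the last step left them, time stands still between calls to the robot, and variables do not carry over. Pictures are saved under pics/ and viewed, at most 10 in all, crops included, and the job is handed in when it is done.

Besides the shell and the picture viewer there is one more tool, called after "Emit:" by a JSON object that holds its "op" and its "data", one argument or row to a line. move_arm: Moves the arm, as the interface text tells. Its arguments: {"type":"object","properties":{"fingers":{"type":"array","items":{"type":"number"}},"travel":{"type":"array","items":{"type":"array","items":{"type":"number"}}},"dr":{"type":"array","items":{"type":"array","items":{"type":"number"}}}},"required":["fingers","travel","dr"]}

```bash
mkdir -p pics; python3 - <<'E'
from bench import arm
import cv2
for n in("top","scene"):
    im=arm.get_image(n); cv2.imwrite(f"pics/{n}0.png",im[:,:,::-1])
    m=arm.camera_model(n); print(n,m["intrinsics"],m["pose"],m.keys())
s=arm.read_state(); print(s)
E
```

```text
top [[402.78109254   0.         275.17552216]
 [  0.         402.78109254 206.56381742]
 [  0.           0.           1.        ]] [[ 2.36696109e-02  9.97260212e-01 -7.00843671e-02  4.39727405e+02]
 [-9.99334639e-01  2.55481680e-02  2.60301890e-02 -2.33095922e+01]
 [ 2.77493989e-02  6.94216112e-02  9.97201389e-01  1.20827406e+03]
 [ 0.00000000e+00  0.00000000e+00  0.00000000e+00  1.00000000e+00]] dict_keys(['intrinsics', 'pose'])
scene [[532.64794456   0.         284.66013344]
 [  0.         532.64794456 209.43213144]
 [  0.           0.           1.        ]] [[ 2.92165436e-01 -7.07263648e-01  6.43752662e-01  1.59977133e+03]
 [ 9.56236151e-01  2.27203828e-01 -1.84366061e-01 -3.37707463e+02]
 [-1.58676563e-02  6.69444958e-01  7.42692174e-01  1.29778516e+03]
 [ 0.00000000e+00  0.00000000e+00  0.00000000e+00  1.00000000e+00]] dict_keys(['intrinsics', 'pose'])
{'clock': 0.1, 'joints': array([ 1.51765546e+00,  3.85512019e-01,  6.76826148e-03, -3.98716327e-04,
       -1.19403258e+00, -2.58604024e-01]), 'joint_vel': array([-3.81379913e-05, -9.12850599e-04,  2.05062035e-03,  2.91897598e-04,
        3.99485083e-04, -5.28945738e-04]), 'joint_efforts': array([ 2.58434811e-04, -3.93320274e+01,  1.88927704e+01,  4.19799507e+00,
       -2.61770481e-03,  7.15817635e-06]), 'position': array([191.61348214, 594.720523  , 403.71874527]), 'ee_rot': array([ 9.87864548e-01, -1.55314584e-01, -8.27997003e-05,  1.00378714e-03]), 'contact_force': array([-0.65762692,  0.24007062, -0.52123507]), 'wrist_torque': array([ 0.0361542 ,  0.01145553, -0.010623  ]), 'grasp_force': 0.0, 'gripper_width': 85.21908676243541}
```

View pics/top0.png

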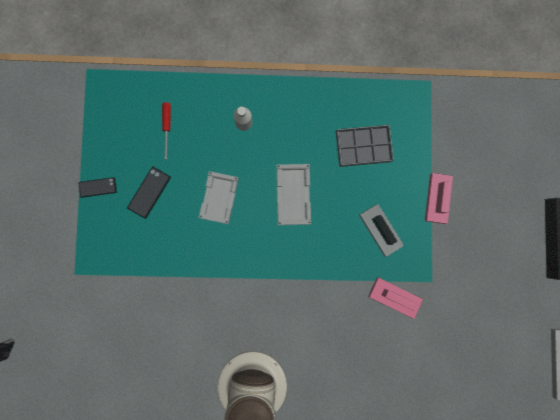

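View pics/scene0.png

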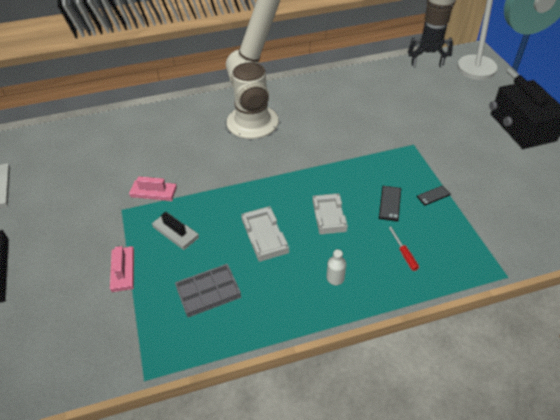

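The top view has the large phone at about (149,192), the small mould at (218,198), the large mould at (294,195) and the steel press block at (382,230). The bottle is at (243,118), the screwdriver at (167,130) and the tray at (365,146). The small phone (98,187) and the two pink blocks are decoys. Next I'll measure by colour masks.

```bash
cat > h.py <<'E'
import numpy as np, cv2
from bench import arm
def ray(n,uv,z):
    m=arm.camera_model(n);K=m["intrinsics"];T=m["pose"];uv=np.atleast_2d(uv)
    d=np.c_[(uv-K[[0,1],[2,2]])/K[0,0],np.ones(len(uv))]*[1,-1,-1]@T[:3,:3].T
    o=T[:3,3]; return o+d*((z-o[2])/d[:,2])[:,None]
def proj(n,P):
    m=arm.camera_model(n);K=m["intrinsics"];T=m["pose"];P=np.atleast_2d(P)
    c=(P-T[:3,3])@T[:3,:3]*[1,-1,-1]; return (c/c[:,2:])[:,:2]*K[0,0]+K[[0,1],[2,2]]
def rect(n,mask,z):
    "min-area rectangle in world plane z of a mask's biggest contour"
    cs=cv2.findContours(mask,cv2.RETR_EXTERNAL,cv2.CHAIN_APPROX_NONE)[0]
    c=max(cs,key=cv2.contourArea)[:,0,:].astype(float)
    P=ray(n,c,z)[:,:2].astype(np.float32); r=cv2.minAreaRect(P); b=cv2.boxPoints(r)
    e=b[1]-b[0];f=b[2]-b[1]; l=e if np.hypot(*e)>np.hypot(*f) else f
    return np.round(r[0],1),np.round(sorted(r[1]),1),round(float(np.degrees(np.arctan2(l[1],l[0])))%180,1)
E
cat > m.py <<'E'
from h import *
N=4
def blob(n,im,box,f,z,lab):
    x0,y0,x1,y1=box; big=cv2.resize(im,None,fx=N,fy=N,interpolation=cv2.INTER_CUBIC)
    m=np.zeros(big.shape[:2],np.uint8); s=np.s_[y0*N:y1*N,x0*N:x1*N]; m[s]=f(big[s].astype(int))*255
    c=max(cv2.findContours(m,cv2.RETR_EXTERNAL,cv2.CHAIN_APPROX_NONE)[0],key=cv2.contourArea)[:,0,:]
    c=(c+.5)/N-.5
    P=ray(n,c,z)[:,:2].astype(np.float32); r=cv2.minAreaRect(P); b=cv2.boxPoints(r)
    e=b[1]-b[0];f_=b[2]-b[1]; l=e if np.hypot(*e)>np.hypot(*f_) else f_
    print(n,lab,np.round(r[0],1),np.round(sorted(r[1]),1),round(float(np.degrees(np.arctan2(l[1],l[0])))%180,1),"px",c.mean(0).round(1))
notteal=lambda p:~((p[...,1]-p[...,0]>45))
dark=lambda p:p.max(2)<75
light=lambda p:(p.min(2)>105)
black=lambda p:p.max(2)<60
B={"top":dict(phone=(120,160,180,225),large=(268,155,320,235),block=(350,195,412,265)),
"scene":dict(phone=(370,178,410,226),large=(232,198,298,268),block=(146,205,205,252))}
if __name__=="__main__":
  for n in B:
    im=arm.get_image(n); b=B[n]
    blob(n,im,b["phone"],dark,12,"phone"); blob(n,im,b["phone"],notteal,12,"phoneNT")
    blob(n,im,b["large"],light,28,"large"); blob(n,im,b["large"],notteal,28,"largeNT")
    blob(n,im,b["block"],notteal,20,"blockNT"); blob(n,im,b["block"],black,62,"handle")
    if n=="top":
      c=im[150:265,120:415,::-1]; cv2.imwrite("pics/z1.png",cv2.resize(c,None,fx=2.7,fy=2.7,interpolation=cv2.INTER_CUBIC))
E
python3 m.py
```

```text
top phone [557.2 321. ] [ 66.8 146.3] 151.1 px [148.5 192.2]
top phoneNT [557.3 321.1] [ 66.4 146.2] 151.3 px [148.6 192.2]
top large [ 562.  -106.8] [ 96.8 178. ] 2.6 px [293.2 194.3]
top largeNT [ 561.5 -106.7] [ 99.9 180.6] 2.6 px [293.2 194. ]
top blockNT [ 462.  -370.4] [ 69.7 149.2] 32.4 px [381.3 230.2]
top handle [ 461.6 -366.2] [28.4 90.5] 32.8 px [384.  229.9]
scene phone [588.6 303.2] [61.9 91.2] 151.2 px [385.1 213. ]
scene phoneNT [561.5 318. ] [ 63.4 153.2] 151.5 px [389.7 203.2]
scene large [ 569.6 -110. ] [104.1 199.6] 2.4 px [264.5 233.3]
scene largeNT [ 570.5 -110.2] [105.4 202.4] 2.5 px [264.5 233.5]
scene blockNT [ 468.  -374.7] [ 74.3 164.2] 33.1 px [175.1 230.3]
scene handle [ 479.1 -373. ] [ 32.9 112.8] 32.3 px [173.4 223.6]
```

View pics/z1.png

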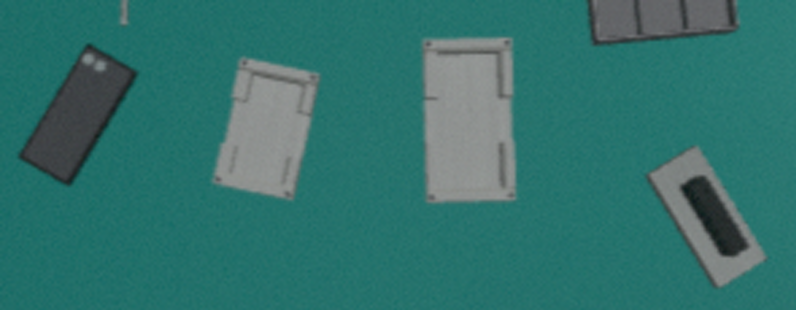

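The zoom shows the phone, small mould, large mould and steel block clearly. The measured sizes agree with those given: phone 66×146, mould 97×178, block 70×149. I'll move above the phone.

```bash
cat > go.py <<'E'
import sys,numpy as np
from bench import arm
from scipy.spatial.transform import Rotation as R
s=arm.read_state(); r=R.from_quat(s["ee_rot"]); M=r.as_matrix(); p=s["position"]
yaw=np.degrees(np.arctan2(M[1,0],M[0,0]))
print("clock",s["clock"],"pos",p.round(1),"yaw",round(yaw,2),"tilt",M[:2,2].round(4),"F",s["contact_force"].round(1),"w",round(s["gripper_width"],1),"j6",s["joints"][5].round(2))
if len(sys.argv)>4:
    x,y,z,w=map(float,sys.argv[1:5]); a=np.radians(yaw)
    X=np.array([np.cos(a),np.sin(a),0]);Y=np.array([np.sin(a),-np.cos(a),0]);d=np.array([x,y,z])-p
    t=(w-yaw+180)%360-180
    print("travel",np.round([d@X,d@Y,-d[2]],1),"dr z",round(-np.radians(t),4))
E
python3 go.py 557.2 321 260 -28.8
```

```text
clock 0.2 pos [191.7 594.8 404. ] yaw -17.87 tilt [-0.0003 -0.0012] F [-0.4 -0.4  0.2] w 85.4 j6 -0.26
travel [431.9 148.4 144. ] dr z 0.1907
```

Emit:
{"op": "move_arm", "data": {
  "fingers": [80, 78, 76, 76, 76, 76, 76, 76, 76, 76],
  "travel": [
    [30, 10, 5],
    [75, 26, 20],
    [120, 42, 35],
    [165, 57, 50],
    [210, 72, 65],
    [255, 88, 80],
    [300, 103, 95],
    [345, 119, 110],
    [390, 134, 125],
    [432, 148.4, 144]
  ],
  "dr": [
    [0, 0, 0.02],
    [0, 0, 0.04],
    [0, 0, 0.06],
    [0, 0, 0.08],
    [0, 0, 0.1],
    [0, 0, 0.12],
    [0, 0, 0.14],
    [0, 0, 0.16],
    [0, 0, 0.18],
    [0, 0, 0.191]
  ]
}}

```text
clock: 1.2
position: [559.0, 319.8, 260.6]
ee_rot: [0.968, -0.249, 0.0, -0.0]
contact_force: [0.3, 1.3, -0.2]
gripper_width: 76.5
grasp_force: 0.0
```

```bash
python3 go.py 557.2 321 180 -28.8
```

```text
clock 1.2 pos [559.  319.8 260.6] yaw -28.84 tilt [0.0011 0.0007] F [ 0.3  1.3 -0.2] w 76.5 j6 0.3
travel [-2.2 -0.2 80.6] dr z -0.0008
```

Emit:
{"op": "move_arm", "data": {
  "fingers": [76, 76, 76, 76, 76, 76],
  "travel": [
    [0, 0, 15],
    [0, 0, 35],
    [0, 0, 55],
    [0, 0, 70],
    [0, 0, 70],
    [0, 0, 70]
  ],
  "dr": [
    [0, 0, 0],
    [0, 0, 0],
    [0, 0, 0],
    [0, 0, 0],
    [0, 0, 0],
    [0, 0, 0]
  ]
}}

```text
clock: 1.8
position: [557.5, 321.4, 190.9]
ee_rot: [0.969, -0.248, 0.0, 0.0]
contact_force: [0.7, -0.1, 0.7]
gripper_width: 75.8
grasp_force: 0.0
```

```bash
python3 go.py 557.2 321 175 -28.8; python3 - <<'E'
from h import *
a=arm.get_image("top")[140:240,100:200,::-1]; b=arm.get_image("scene")[130:240,330:450,::-1]
cv2.imwrite("pics/a1.png",np.hstack([cv2.resize(a,(400,400)),cv2.resize(b,(400,400))]))
E
```

```text
clock 1.8 pos [557.5 321.4 190.9] yaw -28.77 tilt [ 0.0003 -0.0002] F [ 0.7 -0.1  0.7] w 75.8 j6 0.29
travel [-0.1  0.5 15.9] dr z 0.0004
```

View pics/a1.png

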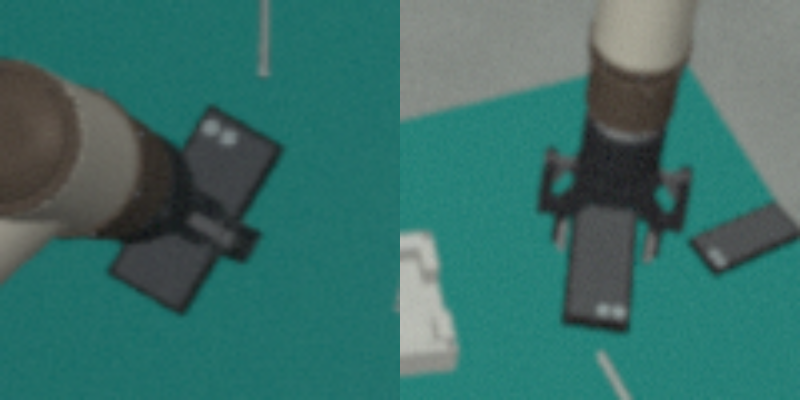

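The left half (top view) and right half (scene) show the fingers straddling the phone's middle, centred on it (scene crop at about 600,230). I'll lower further while watching the force.

Emit:
{"op": "move_arm", "data": {
  "fingers": [76, 76, 76, 76, 76, 76],
  "travel": [
    [0, 0, 5],
    [0, 0, 10],
    [0, 0, 14],
    [0, 0, 17],
    [0, 0, 17],
    [0, 0, 17]
  ],
  "dr": [
    [0, 0, 0],
    [0, 0, 0],
    [0, 0, 0],
    [0, 0, 0],
    [0, 0, 0],
    [0, 0, 0]
  ]
}}

```text
clock: 2.5
position: [557.4, 321.1, 173.6]
ee_rot: [0.969, -0.249, -0.0, 0.0]
contact_force: [0.0, -0.3, 0.3]
gripper_width: 76.0
grasp_force: 0.0
```

Emit:
{"op": "move_arm", "data": {
  "fingers": [76, 76, 76, 76],
  "travel": [
    [0, 0, 1],
    [0, 0, 2],
    [0, 0, 3],
    [0, 0, 3]
  ],
  "dr": [
    [0, 0, 0],
    [0, 0, 0],
    [0, 0, 0],
    [0, 0, 0]
  ]
}}

```text
clock: 2.9
position: [557.3, 321.0, 170.6]
ee_rot: [0.969, -0.249, -0.0, 0.0]
contact_force: [0.4, 0.1, -0.1]
gripper_width: 75.9
grasp_force: 0.0
```

Emit:
{"op": "move_arm", "data": {
  "fingers": [76, 76, 76],
  "travel": [
    [0, 0, 1],
    [0, 0, 2],
    [0, 0, 2.5]
  ],
  "dr": [
    [0, 0, 0],
    [0, 0, 0],
    [0, 0, 0]
  ]
}}

```text
clock: 3.2
position: [557.3, 321.1, 168.1]
ee_rot: [0.969, -0.249, -0.0, 0.0]
contact_force: [0.4, 0.1, 1.0]
gripper_width: 76.0
grasp_force: 0.0
```

Emit:
{"op": "move_arm", "data": {
  "fingers": [72, 70, 68, 66, 64, 62, 58, 58, 58, 58],
  "travel": [
    [0, 0, 0],
    [0, 0, 0],
    [0, 0, 0],
    [0, 0, 0],
    [0, 0, 0],
    [0, 0, 0],
    [0, 0, 0],
    [0, 0, 0],
    [0, 0, 0],
    [0, 0, 0]
  ],
  "dr": [
    [0, 0, 0],
    [0, 0, 0],
    [0, 0, 0],
    [0, 0, 0],
    [0, 0, 0],
    [0, 0, 0],
    [0, 0, 0],
    [0, 0, 0],
    [0, 0, 0],
    [0, 0, 0]
  ]
}}

```text
clock: 4.2
position: [557.5, 321.3, 169.0]
ee_rot: [0.969, -0.249, 0.0, -0.0]
contact_force: [-1.1, 1.6, 5.7]
gripper_width: 62.2
grasp_force: 66.5
```

The fingertips brushed the bench as they closed. I'll reopen, rise 2 mm and close again.

Emit:
{"op": "move_arm", "data": {
  "fingers": [68, 72, 72, 72, 70, 66, 62, 58, 58, 58],
  "travel": [
    [0, 0, 0],
    [0, 0, 0],
    [0, 0, -1.5],
    [0, 0, -3],
    [0, 0, -3],
    [0, 0, -3],
    [0, 0, -3],
    [0, 0, -3],
    [0, 0, -3],
    [0, 0, -3]
  ],
  "dr": [
    [0, 0, 0],
    [0, 0, 0],
    [0, 0, 0],
    [0, 0, 0],
    [0, 0, 0],
    [0, 0, 0],
    [0, 0, 0],
    [0, 0, 0],
    [0, 0, 0],
    [0, 0, 0]
  ]
}}

```text
clock: 5.2
position: [557.4, 321.2, 171.8]
ee_rot: [0.969, -0.249, 0.0, -0.0]
contact_force: [-0.9, -1.0, 4.9]
gripper_width: 62.2
grasp_force: 65.9
```

Emit:
{"op": "move_arm", "data": {
  "fingers": [58, 58],
  "travel": [
    [0, 0, 0],
    [0, 0, 0]
  ],
  "dr": [
    [0, 0, 0],
    [0, 0, 0]
  ]
}}

```text
clock: 5.4
position: [557.5, 321.2, 171.9]
ee_rot: [0.969, -0.249, 0.0, -0.0]
contact_force: [-1.3, 0.5, 4.9]
gripper_width: 62.0
grasp_force: 65.9
```

Emit:
{"op": "move_arm", "data": {
  "fingers": [58, 58, 58, 58, 58, 58, 58],
  "travel": [
    [0, 0, -5],
    [0, 0, -15],
    [0, 0, -30],
    [0, 0, -50],
    [0, 0, -70],
    [0, 0, -80],
    [0, 0, -80]
  ],
  "dr": [
    [0, 0, 0],
    [0, 0, 0],
    [0, 0, 0],
    [0, 0, 0],
    [0, 0, 0],
    [0, 0, 0],
    [0, 0, 0]
  ]
}}

```text
clock: 6.1
position: [557.7, 321.4, 253.7]
ee_rot: [0.969, -0.249, 0.001, -0.002]
contact_force: [-0.4, -0.9, -1.5]
gripper_width: 62.5
grasp_force: 65.8
```

```bash
python3 go.py 562 -106.8 250 2.6
```

```text
clock 6.1 pos [557.7 321.4 253.7] yaw -28.8 tilt [0.0034 0.003 ] F [-0.4 -0.9 -1.5] w 62.5 j6 0.29
travel [210.  373.1   3.7] dr z -0.548
```

Emit:
{"op": "move_arm", "data": {
  "fingers": [58, 58, 58, 58, 58, 58, 58, 58, 58, 58],
  "travel": [
    [5, 8, 0],
    [15, 25, 0],
    [30, 53, 0],
    [48, 84, 0],
    [66, 116, 0],
    [84, 148, 0],
    [102, 180, 0],
    [120, 213, 0],
    [138, 245, 0],
    [155, 276, 0]
  ],
  "dr": [
    [0, 0, -0.01],
    [0, 0, -0.04],
    [0, 0, -0.08],
    [0, 0, -0.12],
    [0, 0, -0.17],
    [0, 0, -0.22],
    [0, 0, -0.26],
    [0, 0, -0.31],
    [0, 0, -0.36],
    [0, 0, -0.41]
  ]
}}

```text
clock: 7.1
position: [559.2, 2.4, 249.9]
ee_rot: [0.999, -0.045, -0.001, 0.0]
contact_force: [0.1, -0.2, -2.0]
gripper_width: 62.0
grasp_force: 65.8
```

```bash
python3 go.py 562 -106.8 250 2.6
```

```text
clock 7.1 pos [559.2   2.4 249.9] yaw -5.21 tilt [-0.003  -0.0007] F [ 0.1 -0.2 -2. ] w 62.0 j6 1.19
travel [ 1.270e+01  1.084e+02 -1.000e-01] dr z -0.1364
```

Emit:
{"op": "move_arm", "data": {
  "fingers": [58, 58, 58, 58, 58, 58, 58],
  "travel": [
    [4, 28, 0],
    [7, 56, 0],
    [10, 80, 0],
    [12, 98, 0],
    [12.5, 107, 0],
    [12.7, 108.4, 0],
    [12.7, 108.4, 0]
  ],
  "dr": [
    [0, 0, -0.04],
    [0, 0, -0.08],
    [0, 0, -0.11],
    [0, 0, -0.13],
    [0, 0, -0.136],
    [0, 0, -0.136],
    [0, 0, -0.136]
  ]
}}

```text
clock: 7.8
position: [562.5, -104.5, 250.7]
ee_rot: [1.0, 0.021, -0.001, -0.0]
contact_force: [0.1, 0.0, -1.7]
gripper_width: 61.9
grasp_force: 65.8
```

```bash
python3 go.py 562 -106.8 230 2.6
```

```text
clock 7.8 pos [ 562.5 -104.5  250.7] yaw 2.45 tilt [-0.0011  0.0001] F [ 0.1  0.  -1.7] w 61.9 j6 1.51
travel [-0.6  2.3 20.7] dr z -0.0026
```

Emit:
{"op": "move_arm", "data": {
  "fingers": [58, 58, 58, 58, 58],
  "travel": [
    [0, 1, 10],
    [-0.5, 2.2, 25],
    [-0.5, 2.2, 35],
    [-0.5, 2.2, 35],
    [-0.5, 2.2, 35]
  ],
  "dr": [
    [0, 0, 0],
    [0, 0, -0.002],
    [0, 0, -0.002],
    [0, 0, -0.002],
    [0, 0, -0.002]
  ]
}}

```text
clock: 8.3
position: [562.5, -106.4, 215.9]
ee_rot: [1.0, 0.023, -0.0, 0.0]
contact_force: [-0.2, 0.1, -0.5]
gripper_width: 62.1
grasp_force: 65.8
```

```bash
python3 go.py 562 -106.8 200 2.6; python3 - <<'E'
from h import *
a=arm.get_image("top")[150:240,250:340,::-1]; b=arm.get_image("scene")[180:280,215:315,::-1]
cv2.imwrite("pics/a2.png",np.hstack([cv2.resize(a,(400,400),interpolation=2),cv2.resize(b,(400,400),interpolation=2)]))
E
```

```text
clock 8.3 pos [ 562.5 -106.4  215.9] yaw 2.64 tilt [-0.0005 -0.0003] F [-0.2  0.1 -0.5] w 62.1 j6 1.52
travel [-0.6  0.4 15.9] dr z 0.0006
```

View pics/a2.png

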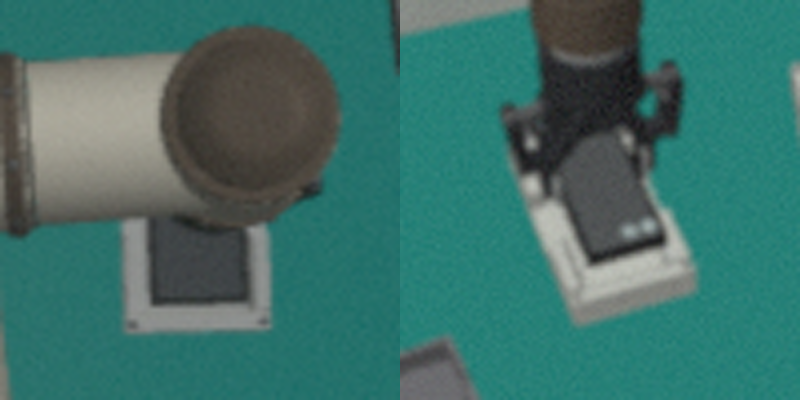

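The top half shows the phone over the mould with its near end visible (crop about 152–248 × 303). It's parallel to the mould and sits between its walls. I'll check the edges numerically by casting rays.

```bash
python3 - <<'E'
from h import *
im=arm.get_image("top").astype(float).mean(2)
im=cv2.GaussianBlur(im,(3,3),0)
def edge(line,lo,hi,sgn):
    g=np.diff(line[lo:hi+1])*sgn; i=int(g.argmax()); i=min(max(i,1),len(g)-2)
    a,b,c=g[i-1:i+2]; return lo+i+.5+.5*(a-c)/(a-2*b+c)
c=np.array([562,-106.8]);u=np.array([np.cos(np.radians(2.6)),np.sin(np.radians(2.6))]);v=np.array([-u[1],u[0]])
def rep(lab,uv,z):
    P=ray("top",uv,z)[:,:2]-c; print(lab,"along",np.round(P@u,1).mean().round(1),"across",(P@v).mean().round(1),np.round(np.c_[P@u,P@v][[0,-1]],1).tolist())
cols=range(288,303); e=np.array([[k,edge(im[:,k],212,222,1)] for k in cols]); 
for z in(44,56): rep(f"phone end z{z}",e,z)
rows=range(206,215)
l=np.array([[edge(im[r],279,290,-1),r] for r in rows]); rr=np.array([[edge(im[r],301,308,1),r] for r in rows])
rep("phone L z56",l,56);rep("phone R z56",rr,56);rep("phone L z44",l,44)
g=cv2.GaussianBlur(arm.get_image("top").astype(float)[...,0],(3,3),0)
e=np.array([[k,edge(g[:,k],220,228,-1)] for k in cols])
for z in(0,28): rep(f"mould end z{z}",e,z)
l=np.array([[edge(g[r],273,282,1),r] for r in range(208,220)]); rr=np.array([[edge(g[r],307,315,-1),r] for r in range(208,220)])
rep("mould L z28",l,28);rep("mould L z0",l,0);rep("mould R z28",rr,28)
E
```

```text
phone end z44 along -72.0 across -1.9 [[-72.7, 18.5], [-71.5, -22.2]]
phone end z56 along -72.5 across -0.9 [[-73.2, 19.2], [-72.0, -21.0]]
phone L z56 along -49.1 across 33.1 [[-37.6, 33.1], [-60.6, 32.7]]
phone R z56 along -50.5 across -33.1 [[-38.9, -32.7], [-62.0, -33.2]]
phone L z44 along -48.4 across 32.5 [[-36.8, 32.5], [-60.0, 32.1]]
mould end z0 along -88.9 across -4.8 [[-88.8, 16.2], [-88.7, -25.9]]
mould end z28 along -89.6 across -2.6 [[-89.4, 17.9], [-89.4, -23.2]]
mould L z28 along -57.4 across 48.7 [[-41.2, 49.0], [-73.6, 48.3]]
mould L z0 along -56.0 across 47.7 [[-39.4, 48.1], [-72.5, 47.4]]
mould R z28 along -59.4 across -49.1 [[-43.2, -49.0], [-75.6, -48.7]]
```

Emit:
{"op": "move_arm", "data": {
  "fingers": [58, 58, 58, 58, 58, 58],
  "travel": [
    [-0.6, 0.2, 3],
    [-0.6, 0.2, 8],
    [-0.6, 0.2, 12],
    [-0.6, 0.2, 15],
    [-0.6, 0.2, 15],
    [-0.6, 0.2, 15]
  ],
  "dr": [
    [0, 0, 0.012],
    [0, 0, 0.012],
    [0, 0, 0.012],
    [0, 0, 0.012],
    [0, 0, 0.012],
    [0, 0, 0.012]
  ]
}}

```text
clock: 9.1
position: [561.8, -107.0, 201.1]
ee_rot: [1.0, 0.017, -0.0, 0.0]
contact_force: [0.0, -0.1, -1.4]
gripper_width: 62.0
grasp_force: 65.8
```

Emit:
{"op": "move_arm", "data": {
  "fingers": [58, 58, 58, 58, 58, 58],
  "travel": [
    [0, 0, 2],
    [0, 0, 4],
    [0, 0, 6],
    [0, 0, 8],
    [0, 0, 9],
    [0, 0, 9]
  ],
  "dr": [
    [0, 0, 0],
    [0, 0, 0],
    [0, 0, 0],
    [0, 0, 0],
    [0, 0, 0],
    [0, 0, 0]
  ]
}}

```text
clock: 9.7
position: [561.7, -107.0, 192.0]
ee_rot: [1.0, 0.017, -0.0, 0.0]
contact_force: [-0.5, 0.5, -1.6]
gripper_width: 61.6
grasp_force: 65.8
```

Emit:
{"op": "move_arm", "data": {
  "fingers": [58, 58, 58, 58, 58],
  "travel": [
    [0, 0, 2],
    [0, 0, 4],
    [0, 0, 6],
    [0, 0, 7.5],
    [0, 0, 7.5]
  ],
  "dr": [
    [0, 0, 0],
    [0, 0, 0],
    [0, 0, 0],
    [0, 0, 0],
    [0, 0, 0]
  ]
}}

```text
clock: 10.2
position: [561.7, -107.0, 184.4]
ee_rot: [1.0, 0.017, -0.0, 0.0]
contact_force: [0.3, 0.1, -2.1]
gripper_width: 62.0
grasp_force: 65.8
```

Emit:
{"op": "move_arm", "data": {
  "fingers": [58, 58, 58, 58, 58],
  "travel": [
    [0, 0, 1],
    [0, 0, 2],
    [0, 0, 3],
    [0, 0, 4],
    [0, 0, 4]
  ],
  "dr": [
    [0, 0, 0],
    [0, 0, 0],
    [0, 0, 0],
    [0, 0, 0],
    [0, 0, 0]
  ]
}}

```text
clock: 10.7
position: [561.7, -107.0, 180.6]
ee_rot: [1.0, 0.017, -0.0, 0.0]
contact_force: [-0.1, 0.2, -1.3]
gripper_width: 61.9
grasp_force: 65.8
```

Emit:
{"op": "move_arm", "data": {
  "fingers": [58, 58, 58],
  "travel": [
    [0, 0, 0.5],
    [0, 0, 1],
    [0, 0, 1]
  ],
  "dr": [
    [0, 0, 0],
    [0, 0, 0],
    [0, 0, 0]
  ]
}}

```text
clock: 11.0
position: [561.8, -107.0, 179.9]
ee_rot: [1.0, 0.017, 0.0, 0.0]
contact_force: [-0.5, 0.5, -1.1]
gripper_width: 61.9
grasp_force: 65.9
```

Emit:
{"op": "move_arm", "data": {
  "fingers": [58, 58, 58],
  "travel": [
    [0, 0, 0.5],
    [0, 0, 1],
    [0, 0, 1]
  ],
  "dr": [
    [0, 0, 0],
    [0, 0, 0],
    [0, 0, 0]
  ]
}}

```text
clock: 11.3
position: [561.8, -107.0, 179.8]
ee_rot: [1.0, 0.017, 0.0, 0.0]
contact_force: [-2.7, 1.0, 6.5]
gripper_width: 61.9
grasp_force: 66.7
```

Contact at TCP z 179.8, exactly the expected floor height, so I'll open the fingers gently and rise.

Emit:
{"op": "move_arm", "data": {
  "fingers": [60, 62, 64, 66, 68, 72, 76, 76],
  "travel": [
    [0, 0, -0.3],
    [0, 0, -0.5],
    [0, 0, -0.5],
    [0, 0, -0.5],
    [0, 0, -0.5],
    [0, 0, -0.5],
    [0, 0, -0.5],
    [0, 0, -0.5]
  ],
  "dr": [
    [0, 0, 0],
    [0, 0, 0],
    [0, 0, 0],
    [0, 0, 0],
    [0, 0, 0],
    [0, 0, 0],
    [0, 0, 0],
    [0, 0, 0]
  ]
}}

```text
clock: 12.1
position: [561.8, -107.0, 179.1]
ee_rot: [1.0, 0.017, -0.0, 0.0]
contact_force: [-0.3, 0.4, 1.5]
gripper_width: 76.1
grasp_force: 0.0
```

Emit:
{"op": "move_arm", "data": {
  "fingers": [76, 76, 76, 76, 76, 76, 76, 76],
  "travel": [
    [0, 0, -2],
    [0, 0, -8],
    [0, 0, -20],
    [0, 0, -40],
    [0, 0, -65],
    [0, 0, -90],
    [0, 0, -100],
    [0, 0, -100]
  ],
  "dr": [
    [0, 0, 0],
    [0, 0, 0],
    [0, 0, 0],
    [0, 0, 0],
    [0, 0, 0],
    [0, 0, 0],
    [0, 0, 0],
    [0, 0, 0]
  ]
}}

```text
clock: 12.9
position: [562.1, -107.0, 281.4]
ee_rot: [1.0, 0.017, 0.002, -0.0]
contact_force: [0.5, -0.6, -0.7]
gripper_width: 75.9
grasp_force: 0.0
```

```bash
python3 go.py 461.8 -369 280 32.5
```

```text
clock 12.9 pos [ 562.1 -107.   281.4] yaw 1.91 tilt [0.0046 0.0003] F [ 0.5 -0.6 -0.7] w 75.9 j6 1.51
travel [-109.   258.5    1.4] dr z -0.5339
```

```bash
python3 - <<'E'
from h import *
a=arm.get_image("top"); b=arm.get_image("scene"); np.save("t.npy",a);np.save("s.npy",b)
f=lambda c:cv2.resize(np.ascontiguousarray(c[:,:,::-1]),(400,400),interpolation=cv2.INTER_CUBIC)
top=np.hstack([f(a[205:265,350:410]),f(b[200:260,145:205])])
cv2.imwrite("pics/a3.png",top)
cv2.imwrite("pics/a4.png",f(b[190:280,220:310]))
E
```

```text
(no output)
```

View pics/a3.png

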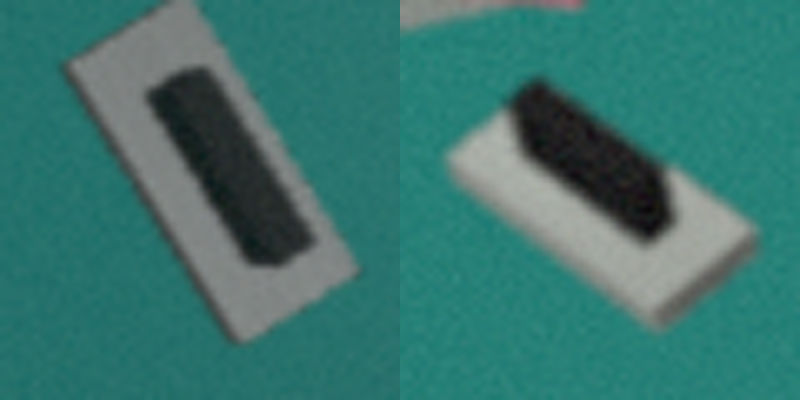

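View pics/a4.png

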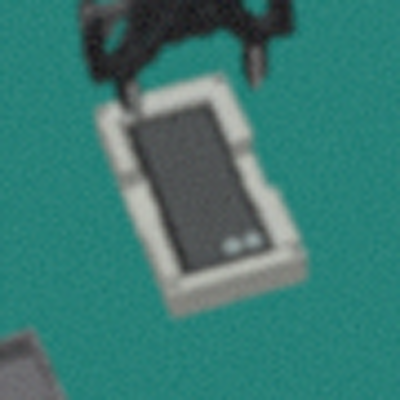

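The phone lies in the large mould's cavity with an even margin all round. The block's lit slab top and dark side face can be told apart, so I'll measure the top face at z=20 and the handle's far edge at z=62.

```bash
python3 - <<'E'
from m import *
a=np.load("t.npy");b=np.load("s.npy")
print(a[232,366:376].tolist())
for th in(85,95,105):
    blob("top",a,B["top"]["block"],lambda p:p.min(2)>th,20,f"slab{th}")
for th in(105,130,150):
    blob("scene",b,(146,212,205,252),lambda p:p.min(2)>th,20,f"slab{th}")
u=np.array([np.cos(np.radians(32.5)),np.sin(np.radians(32.5))]);v=np.array([-u[1],u[0]])
def ext(n,im,box,z):
    x0,y0,x1,y1=box;big=cv2.resize(im,None,fx=4,fy=4,interpolation=cv2.INTER_CUBIC)
    m=np.zeros(big.shape[:2],np.uint8);s=np.s_[y0*4:y1*4,x0*4:x1*4];m[s]=(big[s].max(2)<(80 if n=="top" else 95))*255
    m=cv2.morphologyEx(m,cv2.MORPH_OPEN,np.ones((17,17)))
    c=max(cv2.findContours(m,0,1)[0],key=cv2.contourArea)[:,0,:];P=ray(n,(c+.5)/4-.5,z)[:,:2]
    print(n,z,"along",(P@u).min().round(1),(P@u).max().round(1),"across",(P@v).min().round(1),(P@v).max().round(1))
for z in(20,62): ext("top",a,(370,212,400,247),z);ext("scene",b,(158,208,190,240),z)
c=np.array([462.2,-373.3]);print("slab c",c@u,c@v)
E
```

```text
[[34, 114, 108], [33, 114, 108], [37, 112, 105], [49, 102, 97], [63, 76, 74], [101, 105, 103], [129, 137, 134], [129, 133, 133], [129, 132, 130], [128, 132, 131]]
top slab85 [ 462.6 -372.3] [ 65.  146.8] 32.5 px [381.6 229.6]
top slab95 [ 462.7 -372.4] [ 63.9 146. ] 32.5 px [381.7 229.7]
top slab105 [ 462.7 -372.4] [ 62.5 144.8] 32.6 px [381.7 229.7]
scene slab105 [ 466.1 -375.3] [ 71.8 154.8] 32.9 px [174.9 232.2]
scene slab130 [ 463.8 -375.9] [ 67.8 145.5] 32.3 px [174.7 232.1]
scene slab150 [ 462.9 -375.2] [ 62.4 141.6] 32.8 px [175.2 232.1]
top 20 along 138.3 234.4 across -583.9 -552.1
scene 20 along 109.5 230.9 across -572.0 -532.0
top 62 along 146.1 238.8 across -572.3 -541.7
scene 62 along 144.3 261.7 across -590.8 -552.1
slab c 189.24158245884644 -563.1779056998522
```

```bash
python3 go.py 462.6 -372.4 265 32.5
```

```text
clock 13.0 pos [ 561.3 -107.   278.7] yaw 1.88 tilt [-0.0009  0.0004] F [ 0.1 -0.6 -0.6] w 76.3 j6 1.51
travel [-107.3  262.    13.7] dr z -0.5345
```

Emit:
{"op": "move_arm", "data": {
  "fingers": [70, 65, 60, 60, 60, 60, 60, 60, 60, 60],
  "travel": [
    [-10, 24, 0],
    [-24, 57, 2],
    [-40, 95, 4],
    [-56, 133, 6],
    [-72, 171, 8],
    [-88, 209, 10],
    [-100, 238, 12],
    [-107, 257, 15],
    [-108.5, 261.5, 15],
    [-108.5, 261.5, 15]
  ],
  "dr": [
    [0, 0, -0.05],
    [0, 0, -0.11],
    [0, 0, -0.18],
    [0, 0, -0.25],
    [0, 0, -0.33],
    [0, 0, -0.41],
    [0, 0, -0.48],
    [0, 0, -0.53],
    [0, 0, -0.534],
    [0, 0, -0.534]
  ]
}}

```text
clock: 14.0
position: [461.5, -372.3, 262.7]
ee_rot: [0.96, 0.279, -0.001, -0.001]
contact_force: [-0.1, 0.1, -0.9]
gripper_width: 59.9
grasp_force: 0.0
```

```bash
python3 go.py 462.6 -372.4 200 32.5
```

```text
clock 14.0 pos [ 461.5 -372.3  262.7] yaw 32.37 tilt [-0.0025  0.0013] F [-0.1  0.1 -0.9] w 59.9 j6 2.54
travel [ 0.9  0.7 62.7] dr z -0.0023
```

Emit:
{"op": "move_arm", "data": {
  "fingers": [60, 60, 60, 60, 60, 60, 60, 60],
  "travel": [
    [0.5, 0.4, 10],
    [0.9, 0.7, 22],
    [0.9, 0.7, 34],
    [0.9, 0.7, 45],
    [0.9, 0.7, 54],
    [0.9, 0.7, 60],
    [0.9, 0.7, 62],
    [0.9, 0.7, 62]
  ],
  "dr": [
    [0, 0, 0],
    [0, 0, -0.002],
    [0, 0, -0.002],
    [0, 0, -0.002],
    [0, 0, -0.002],
    [0, 0, -0.002],
    [0, 0, -0.002],
    [0, 0, -0.002]
  ]
}}

```text
clock: 14.8
position: [463.2, -372.1, 202.0]
ee_rot: [0.96, 0.281, -0.0, -0.0]
contact_force: [0.7, 1.1, -0.1]
gripper_width: 59.8
grasp_force: 0.0
```

Emit:
{"op": "move_arm", "data": {
  "fingers": [52, 44, 36, 32, 28, 26, 24, 20, 16, 16],
  "travel": [
    [0, 0, 0],
    [0, 0, 0],
    [0, 0, 0],
    [0, 0, 0],
    [0, 0, 0],
    [0, 0, 0],
    [0, 0, 0],
    [0, 0, 0],
    [0, 0, 0],
    [0, 0, 0]
  ],
  "dr": [
    [0, 0, 0],
    [0, 0, 0],
    [0, 0, 0],
    [0, 0, 0],
    [0, 0, 0],
    [0, 0, 0],
    [0, 0, 0],
    [0, 0, 0],
    [0, 0, 0],
    [0, 0, 0]
  ]
}}

```text
clock: 15.8
position: [463.2, -372.2, 202.4]
ee_rot: [0.96, 0.281, 0.0, 0.0]
contact_force: [0.4, 0.1, 1.2]
gripper_width: 21.1
grasp_force: 58.6
```

Emit:
{"op": "move_arm", "data": {
  "fingers": [16, 16, 16],
  "travel": [
    [0, 0, 0],
    [0, 0, 0],
    [0, 0, 0]
  ],
  "dr": [
    [0, 0, 0],
    [0, 0, 0],
    [0, 0, 0]
  ]
}}

```text
clock: 16.1
position: [463.2, -372.1, 202.3]
ee_rot: [0.96, 0.281, 0.0, 0.0]
contact_force: [-0.3, 0.0, 0.7]
gripper_width: 21.2
grasp_force: 58.6
```

```bash
python3 go.py
```

```text
clock 16.1 pos [ 463.2 -372.1  202.3] yaw 32.62 tilt [ 0.0003 -0.0002] F [-0.3  0.   0.7] w 21.2 j6 2.54
```

Emit:
{"op": "move_arm", "data": {
  "fingers": [16, 16, 16, 16, 16, 16, 16, 16],
  "travel": [
    [0, 0, -3],
    [0, 0, -10],
    [0, 0, -22],
    [0, 0, -40],
    [0, 0, -60],
    [0, 0, -75],
    [0, 0, -80],
    [0, 0, -80]
  ],
  "dr": [
    [0, 0, 0],
    [0, 0, 0],
    [0, 0, 0],
    [0, 0, 0],
    [0, 0, 0],
    [0, 0, 0],
    [0, 0, 0],
    [0, 0, 0]
  ]
}}

```text
clock: 16.9
position: [463.1, -372.0, 283.2]
ee_rot: [0.96, 0.281, 0.001, 0.0]
contact_force: [0.4, 0.3, -5.2]
gripper_width: 21.2
grasp_force: 59.2
```

```bash
python3 go.py 562.2 -107 282 2.6
```

```text
clock 16.9 pos [ 463.1 -372.   283.2] yaw 32.61 tilt [ 0.0017 -0.0005] F [ 0.4  0.3 -5.2] w 21.2 j6 2.54
travel [ 226.3 -169.8    1.2] dr z 0.5237
```

Emit:
{"op": "move_arm", "data": {
  "fingers": [16, 16, 16, 16, 16, 16, 16, 16, 16, 16],
  "travel": [
    [6, -4.5, 0],
    [22, -16, 0],
    [46, -34, 0],
    [72, -54, 0],
    [98, -74, 0],
    [124, -93, 0],
    [150, -113, 0],
    [176, -132, 0],
    [200, -150, 0],
    [216, -162, 0]
  ],
  "dr": [
    [0, 0, 0.02],
    [0, 0, 0.06],
    [0, 0, 0.11],
    [0, 0, 0.17],
    [0, 0, 0.23],
    [0, 0, 0.29],
    [0, 0, 0.35],
    [0, 0, 0.41],
    [0, 0, 0.46],
    [0, 0, 0.5]
  ]
}}

```text
clock: 17.9
position: [558.0, -117.3, 281.1]
ee_rot: [0.999, 0.034, -0.001, -0.0]
contact_force: [0.4, -0.2, -4.5]
gripper_width: 21.3
grasp_force: 59.3
```

Emit:
{"op": "move_arm", "data": {
  "fingers": [16, 16, 16],
  "travel": [
    [5, -3, 10],
    [5, -3, 15],
    [5, -3, 15]
  ],
  "dr": [
    [0, 0, 0.02],
    [0, 0, 0.023],
    [0, 0, 0.023]
  ]
}}

```text
clock: 18.2
position: [561.5, -116.4, 265.1]
ee_rot: [1.0, 0.023, -0.003, -0.0]
contact_force: [-0.7, -0.6, -5.9]
gripper_width: 21.2
grasp_force: 59.2
```

```bash
python3 go.py 562.2 -107 255 2.6
```

```text
clock 18.2 pos [ 561.5 -116.4  265.1] yaw 2.61 tilt [-0.0051  0.    ] F [-0.7 -0.6 -5.9] w 21.2 j6 1.54
travel [ 1.1 -9.4 10.1] dr z 0.0002
```

Emit:
{"op": "move_arm", "data": {
  "fingers": [16, 16, 16, 16, 16],
  "travel": [
    [0.8, -4, 3],
    [0.8, -8, 7],
    [0.8, -9.4, 10],
    [0.8, -9.4, 10],
    [0.8, -9.4, 10]
  ],
  "dr": [
    [0, 0, 0],
    [0, 0, 0],
    [0, 0, 0],
    [0, 0, 0],
    [0, 0, 0]
  ]
}}

```text
clock: 18.7
position: [562.9, -106.5, 257.3]
ee_rot: [1.0, 0.023, 0.0, 0.0]
contact_force: [0.3, -0.6, -4.8]
gripper_width: 21.0
grasp_force: 59.4
```

```bash
python3 go.py 562.2 -107 255 2.6; python3 - <<'E'
from h import *
a=arm.get_image("top");b=arm.get_image("scene");np.save("t2.npy",a);np.save("s2.npy",b)
f=lambda c:cv2.resize(np.ascontiguousarray(c[:,:,::-1]),(400,400),interpolation=cv2.INTER_CUBIC)
cv2.imwrite("pics/a5.png",np.hstack([f(a[175:235,265:325]),f(b[185:275,220:310])]))
E
```

```text
clock 18.7 pos [ 562.9 -106.5  257.3] yaw 2.65 tilt [ 0.0001 -0.0001] F [ 0.3 -0.6 -4.8] w 21.0 j6 1.52
travel [-0.7  0.5  2.3] dr z 0.0009
```

View pics/a5.png

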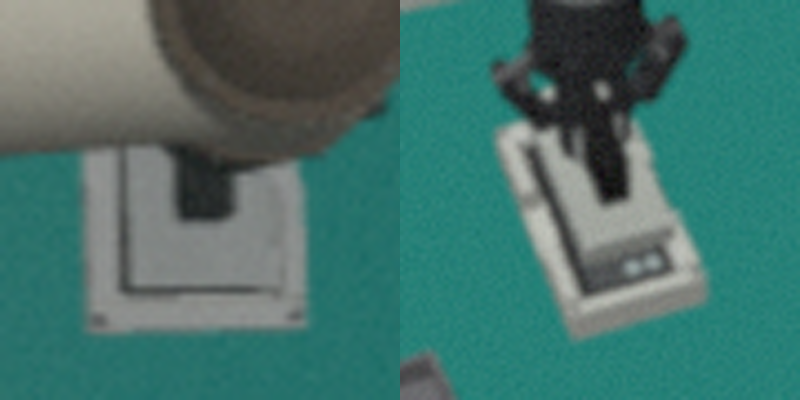

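The slab hovers over the mould: its near top edge is at crop row about 287, left side at col 128, right side at about 283. It's roughly centred and parallel. Numbers next.

```bash
python3 - <<'E'
from h import *
im=cv2.GaussianBlur(np.load("t2.npy").astype(float).mean(2),(3,3),0)
print(im[212:228,295].round().tolist());print(im[210,278:316].round().tolist())
c=np.array([562,-106.8]);t=np.radians(2.6);u=np.array([np.cos(t),np.sin(t)]);v=np.array([-u[1],u[0]])
def rep(lab,uv,z):
    P=ray("top",uv,z)[:,:2]-c;a=np.c_[P@u,P@v];k=0 if np.ptp(a[:,0])>np.ptp(a[:,1]) else 1
    print(lab,a.mean(0).round(1),"slope deg",np.degrees(np.polyfit(a[:,k],a[:,1-k],1)[0]).round(2))
def edge(line,lo,hi,s):
    g=np.diff(line[lo:hi+1])*s;i=min(max(int(g.argmax()),1),len(g)-2);a,b,d=g[i-1:i+2];return lo+i+.5+.5*(a-d)/(a-2*b+d)
cols=range(287,304);rows=range(199,216)
rep("end z75",np.array([[k,edge(im[:,k],214,220,-1)] for k in cols]),75)
rep("end z55",np.array([[k,edge(im[:,k],217,222,1)] for k in cols]),55)
rep("L z75",np.array([[edge(im[r],282,288,1),r] for r in rows]),75)
rep("R z75",np.array([[edge(im[r],303,311,-1),r] for r in rows]),75)
g=cv2.GaussianBlur(np.load("t2.npy").astype(float)[...,0],(3,3),0)
rep("mould end z28",np.array([[k,edge(g[:,k],220,228,-1)] for k in cols]),28)
rep("mould L",np.array([[edge(g[r],273,282,1),r] for r in rows]),28)
rep("mould R",np.array([[edge(g[r],307,315,-1),r] for r in rows]),28)
E
```

```text
[132.0, 132.0, 131.0, 131.0, 131.0, 118.0, 107.0, 122.0, 138.0, 140.0, 140.0, 133.0, 115.0, 97.0, 88.0, 87.0]
[126.0, 137.0, 141.0, 136.0, 115.0, 94.0, 104.0, 124.0, 131.0, 132.0, 131.0, 132.0, 132.0, 132.0, 131.0, 131.0, 131.0, 132.0, 132.0, 132.0, 133.0, 133.0, 133.0, 133.0, 133.0, 133.0, 131.0, 127.0, 126.0, 131.0, 138.0, 137.0, 123.0, 101.0, 89.0, 86.0, 85.0, 85.0]
end z75 [-70.5   0.5] slope deg -0.28
end z55 [-76.2  -0.9] slope deg -0.63
L z75 [-41.9  30. ] slope deg 0.49
R z75 [-43.3 -44.3] slope deg 6.6
mould end z28 [-89.6  -2.6] slope deg -0.5
mould L [-38.3  48.8] slope deg 0.34
mould R [-40.2 -48.7] slope deg 2.45
```

The slab's yaw matches the mould's and its end is within about 1 mm of centred; laterally the handle grip centres it. I'll lower with small corrections while watching the force.

Emit:
{"op": "move_arm", "data": {
  "fingers": [16, 16, 16, 16, 16, 16, 16],
  "travel": [
    [-0.5, 0.3, 4],
    [-0.5, 0.3, 9],
    [-0.5, 0.3, 14],
    [-0.5, 0.3, 18],
    [-0.5, 0.3, 21],
    [-0.5, 0.3, 22],
    [-0.5, 0.3, 22]
  ],
  "dr": [
    [0, 0, 0],
    [0, 0, 0],
    [0, 0, 0],
    [0, 0, 0],
    [0, 0, 0],
    [0, 0, 0],
    [0, 0, 0]
  ]
}}

```text
clock: 19.5
position: [562.5, -106.8, 235.0]
ee_rot: [1.0, 0.023, -0.0, 0.0]
contact_force: [0.0, -0.2, -5.8]
gripper_width: 21.3
grasp_force: 59.4
```

Emit:
{"op": "move_arm", "data": {
  "fingers": [16, 16, 16, 16, 16],
  "travel": [
    [0, 0, 1.5],
    [0, 0, 3],
    [0, 0, 4.5],
    [0, 0, 6],
    [0, 0, 6]
  ],
  "dr": [
    [0, 0, 0],
    [0, 0, 0],
    [0, 0, 0],
    [0, 0, 0],
    [0, 0, 0]
  ]
}}

```text
clock: 20.0
position: [562.3, -106.8, 229.0]
ee_rot: [1.0, 0.023, -0.0, -0.0]
contact_force: [-0.9, 0.2, -4.8]
gripper_width: 21.4
grasp_force: 59.4
```

Emit:
{"op": "move_arm", "data": {
  "fingers": [16, 16, 16, 16],
  "travel": [
    [0, 0, 1],
    [0, 0, 2],
    [0, 0, 3],
    [0, 0, 3]
  ],
  "dr": [
    [0, 0, 0],
    [0, 0, 0],
    [0, 0, 0],
    [0, 0, 0]
  ]
}}

```text
clock: 20.4
position: [562.4, -106.8, 226.0]
ee_rot: [1.0, 0.023, -0.0, -0.0]
contact_force: [-0.2, 0.1, -5.6]
gripper_width: 21.3
grasp_force: 59.4
```

No contact so far; continuing.

Emit:
{"op": "move_arm", "data": {
  "fingers": [16, 16, 16, 16],
  "travel": [
    [0, 0, 1],
    [0, 0, 2],
    [0, 0, 3],
    [0, 0, 3]
  ],
  "dr": [
    [0, 0, 0],
    [0, 0, 0],
    [0, 0, 0],
    [0, 0, 0]
  ]
}}

```text
clock: 20.8
position: [562.4, -106.8, 223.0]
ee_rot: [1.0, 0.023, -0.0, 0.0]
contact_force: [0.6, -0.1, -5.3]
gripper_width: 21.3
grasp_force: 59.4
```

Emit:
{"op": "move_arm", "data": {
  "fingers": [16, 16, 16],
  "travel": [
    [0, 0, 0.5],
    [0, 0, 1],
    [0, 0, 1]
  ],
  "dr": [
    [0, 0, 0],
    [0, 0, 0],
    [0, 0, 0]
  ]
}}

```text
clock: 21.1
position: [562.5, -106.8, 222.4]
ee_rot: [1.0, 0.023, 0.0, 0.0]
contact_force: [0.2, -0.4, -4.1]
gripper_width: 21.3
grasp_force: 59.4
```

Emit:
{"op": "move_arm", "data": {
  "fingers": [16, 16, 16],
  "travel": [
    [0, 0, 0.4],
    [0, 0, 0.7],
    [0, 0, 0.7]
  ],
  "dr": [
    [0, 0, 0],
    [0, 0, 0],
    [0, 0, 0]
  ]
}}

```text
clock: 21.4
position: [562.5, -106.7, 222.4]
ee_rot: [1.0, 0.023, 0.0, 0.0]
contact_force: [-2.5, 1.4, 4.2]
gripper_width: 21.3
grasp_force: 60.5
```

The block is seated on the phone at exactly the expected height (222.4), so I'll release and rise.

Emit:
{"op": "move_arm", "data": {
  "fingers": [20, 22, 24, 27, 32, 40, 50, 58],
  "travel": [
    [0, 0, -0.3],
    [0, 0, -0.5],
    [0, 0, -0.5],
    [0, 0, -0.5],
    [0, 0, -0.5],
    [0, 0, -0.5],
    [0, 0, -0.5],
    [0, 0, -0.5]
  ],
  "dr": [
    [0, 0, 0],
    [0, 0, 0],
    [0, 0, 0],
    [0, 0, 0],
    [0, 0, 0],
    [0, 0, 0],
    [0, 0, 0],
    [0, 0, 0]
  ]
}}

```text
clock: 22.2
position: [562.5, -106.8, 222.0]
ee_rot: [1.0, 0.023, 0.0, 0.0]
contact_force: [-0.2, -0.1, 0.1]
gripper_width: 58.2
grasp_force: 0.0
```

Emit:
{"op": "move_arm", "data": {
  "fingers": [60, 60, 60, 60, 60, 60, 60, 60],
  "travel": [
    [0, 0, 0],
    [0, 0, -8],
    [0, 0, -25],
    [0, 0, -50],
    [0, 0, -80],
    [0, 0, -110],
    [0, 0, -120],
    [0, 0, -120]
  ],
  "dr": [
    [0, 0, 0],
    [0, 0, 0],
    [0, 0, 0],
    [0, 0, 0],
    [0, 0, 0],
    [0, 0, 0],
    [0, 0, 0],
    [0, 0, 0]
  ]
}}

```text
clock: 23.0
position: [562.6, -106.7, 344.1]
ee_rot: [1.0, 0.023, 0.002, -0.0]
contact_force: [-0.0, -0.0, 0.5]
gripper_width: 60.0
grasp_force: 0.0
```

```bash
python3 - <<'E'
from h import *
a=arm.get_image("top");b=arm.get_image("scene")
f=lambda c:cv2.resize(np.ascontiguousarray(c[:,:,::-1]),(400,400),interpolation=cv2.INTER_CUBIC)
cv2.imwrite("pics/a6.png",np.hstack([f(a[80:280,220:420]),f(b[190:280,220:310])]))
E
```

```text
(no output)
```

View pics/a6.png

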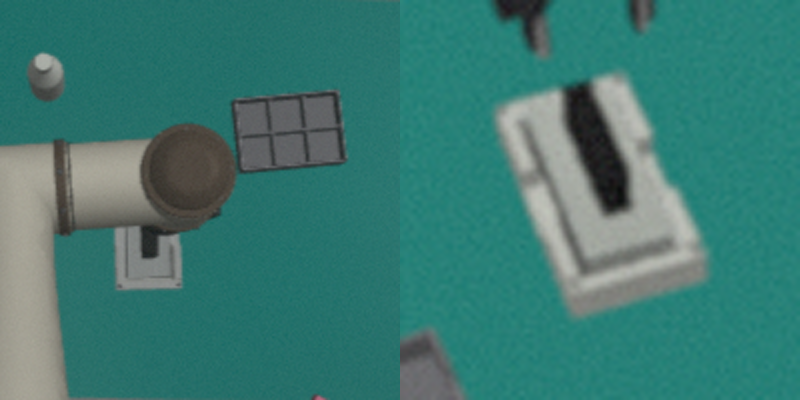

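The block sits squarely in the large mould on the phone (scene crop at about 600,190). The gripper is clear of it, and the bottle and tray are undisturbed. I'm handing the job in.

```bash
python3 -c "
from bench import arm
print(arm.job_done())"
```

```text
the job is handed in; nothing more can be done
None
```

The phone lies on the floor of the large mould's cavity with the pressure block set squarely on top, both lowered gently and released; the job was handed in at about 23 s, and no verdict came back.

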